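# Lid and clip a box of glaze test tiles

### The arm

A 7-joint arm with a two-finger parallel gripper is mounted at the origin on a cart in front of the work surface, level with it; the furniture and walls round the work are solid. World frame = base frame: x ahead of the robot, y to its left, z up, the work surface at z = 0. Lengths are in m, angles in rad, forces in N, time in s.
With the tool pointing down it reaches from about 0.425 to 0.875 m from the base axis. Payload 4.7 kg.
Tool frame: the origin (TCP) lies between the finger pads; the fingertips stand 14 mm ahead of it and the grasp point (between the pads) lies 5 mm behind it; z points along the fingers, y is the line along which they close (so a half turn about z gives the same grasp; the last joint's range is limited). The gripper opens to 87 mm and grips with 3 to 60 N. Pads are 19 mm wide; open, the fingers measure 117 mm over their backs; the gripper's body (75 mm by 190 mm) begins 51 mm behind the grasp point.
Start: joints at [-1.194, 0.321, -0.07, 1.45, 0.023, 1.371, -0.057], TCP at [0.231, 0.608, 0.237] pointing down, gripper open.
Joint ranges: [-2.86, 2.86], [-0.3, 2.09], [-1.38, 1.24], [0.06, 2.45], [-1.56, 4.7], [0.09, 2.05], [-2.69, 2.69]. Speed limits (rad/s): [2.57, 2.57, 3.14, 3.14, 3.14, 3.14, 3.14].

### API

Orientations are given as a rotation vector (axis times angle).
In Python, from bench import ctrl gives the robot as it stands.
- The arm moves only by the tool step_arm, never from a script. Its argument "commands" is a list of rows, each an object with "travel": the shift along the tool's x, y, z in m, a list of three; "turn": the turn, a rotation vector about the tool's x, y, z in degrees, a list of three. A call has 1 to 5 rows; each row is the pose to reach, as a shift and turn from the pose commanded when the call began, along the tool's axes at that moment; what a row does not reach only later rows make up. A row lasts 1/10 s, in which the tool goes at most 50 mm and 8.59 degrees, less where a joint would pass 70% of its speed; a pose out of reach is approached as far as the arm can. A call with a gripper value outside its range is refused whole. "gripper" is the opening, from 0 (shut) to 1 (fully open), set as the call begins (left out, the last holds). The fingers move at their own pace and stop on an object; "force" is the grip in N (left out, the last holds). Time passes only in rows, so rows that repeat a pose let the fingers close. It gives the time, the measured TCP pose, the force, the opening and the grip force at its end, in the units of the state.
- ctrl.get_state(): the state, without advancing time (a new reading comes with each control period).
- ctrl.get_image(name): name is "scene" or "top" or "wrist"; returns the picture (384x512x3 uint8, red, green, blue); there is no depth.
- ctrl.camera_model(name): a dict with "fx", "fy", "cx", "cy" (pixels), "R" (3x3) and "t" (3): a world point X has camera coordinates R X + t; the wrist camera has in their place "T_tool_cam" (4x4, takes a point from camera to tool coordinates, whose origin is the TCP and whose axes are the flange's). Camera axes: x right, y down, z forward; pixel columns grow to the right and rows downward; lengths in m; the calibration is good to about 2 mm. The wrist camera is an equidistant fisheye: a pixel r from the principal point sees the ray r / f radians off the axis. A picture is of the moment at which its call begins: read the wrist's pose just before it. camera_model takes no time and is no camera call.
- ctrl.close_job(): hands the job in; it is judged then, once.
The state is a dict: "time": time; "joint_positions": joint angles; "qd": joint speeds; "joint_torque": joint torques, N m; "position": TCP position; "tool_rot": TCP orientation; "ft_force": force on the tool from outside, world axes, zero at the start; "torque": the same for the moment, N m; "grip_width": opening from 0.0 (shut) to 1.0 (fully open); "grip_force": force on a finger pad.
Only numpy, scipy, OpenCV 4.12 (cv2) and the standard library are available. Lean on these libraries where they do the work, as an engineer would, in place of code of your own. Each camera call takes 0.05 s, during which the arm holds its last target. There are 200 camera calls.

### The job

Close the box of test tiles for shipping: gently lay the loose lid, handle up and fully home, on the open box on the sloped stand, then snap its four hinged clips shut over the lid in opposite-corner order (any first, then the one diagonally across, then the other two). Leave everything else on the board where it stands.

Things in the scene. Friction and masses are not known exactly. Their poses are not given: they have to be found in the camera images.
- stand: plywood stand on two wooden runners, about 165 (x) x 150 (y) mm, fixed to the board; origin on the board under its middle, x towards its high side. Its board slopes 25 degrees and carries the fixed open box. The centre of the box rim is about 114 mm above the board, 28 mm downhill of this origin. (A big pot tilted on another, fixed, stands 0.28 m high at the left near the robot: pass over it)
- sample_box: grey open box fixed on the slope: outside 120 (x) x 170 (y) x 60 deep, walls 5, inside 110 x 160. Three test tiles lie on its floor, well below the lid. Origin: middle of its underside; axes as box_rim
- box_rim (a point): centre of the mouth of the box, in the plane of its rim. z points out of the box, square to the rim, 25 degrees from vertical; x across the box, uphill; y along the box, to the left seen from the low side. The lower long side (-x) is called low, the upper (+x) high. All four clips stand open at the start
- lid: loose grey lid, 175 to 350 g, flat on the board, handle up. Origin under the middle of its plug, z up, x across, y along. Plug 103 (x) x 153 (y), z 0 to 10, 3.5 mm play each side in the box; plate 120 x 170, z 10 to 18, lies on the box rim. Fully home its origin is at box_rim (0, 0, -10 mm), axes parallel, either way round
- lid_grip (a point): middle of the bar of the lid's black bridge handle, 43 mm above the lid's origin, same axes as the lid. The handle runs along y, 12 thick (x) and 80 long; its bar spans 34 to 52 mm above the lid's origin
- clip_low_left (a joint): steel clip, low left: rad, 0 shut, open 0.53 to 0.62, leaning out. Hinge along y at box_rim (-66, +55, -30) mm; plate 26 wide, 44 long, hook 14 inward over the lid, tab at the end 5 outward, 7 longer. Open, its end is 30 to 34 mm outside the hinge, 8 to 12 above the rim; it rises 11 as it shuts: push square to the box, since fingers that lean in over it wedge. Stays where put; snaps shut past a detent at 0.2; takes 2 to 5 N
- clip_low_right (a joint): steel clip, low right: rad, 0 shut, open 0.53 to 0.62, leaning out. Hinge along y at box_rim (-66, -55, -30) mm; plate 26 wide, 44 long, hook 14 inward over the lid, tab at the end 5 outward, 7 longer. Open, its end is 30 to 34 mm outside the hinge, 8 to 12 above the rim; it rises 11 as it shuts: push square to the box, since fingers that lean in over it wedge. Stays where put; snaps shut past a detent at 0.2; takes 2 to 5 N
- clip_high_left (a joint): steel clip, high left: rad, 0 shut, open 0.53 to 0.62, leaning out. Hinge along y at box_rim (+66, +55, -30) mm; plate 26 wide, 44 long, hook 14 inward over the lid, tab at the end 5 outward, 7 longer. Open, its end is 30 to 34 mm outside the hinge, 8 to 12 above the rim; it rises 11 as it shuts: push square to the box, since fingers that lean in over it wedge. Stays where put; snaps shut past a detent at 0.2; takes 2 to 5 N
- clip_high_right (a joint): steel clip, high right: rad, 0 shut, open 0.53 to 0.62, leaning out. Hinge along y at box_rim (+66, -55, -30) mm; plate 26 wide, 44 long, hook 14 inward over the lid, tab at the end 5 outward, 7 longer. Open, its end is 30 to 34 mm outside the hinge, 8 to 12 above the rim; it rises 11 as it shuts: push square to the box, since fingers that lean in over it wedge. Stays where put; snaps shut past a detent at 0.2; takes 2 to 5 N
- bottle: cream squeeze bottle with a red pointed cap, 47 mm across, 142 tall; bystander, origin under its middle
- jar: white jar with a black screw lid, 61 mm across, 78 tall; bystander, origin under its middle
- rimmed_pot: small orange clay pot with a thick rim, 56 mm across, 60 tall; bystander, origin under its middle
- mouth_gauge: aluminium spool-shaped stepped gauge, 55 mm across, 64 tall; bystander, origin under its middle
- label_roll: roll of white labels standing on its flat side, 64 mm across, 40 tall; bystander, origin under its middle
- sand_block: brown sanding block, 42 x 70 x 26 mm; bystander, origin under its middle

How it is judged:
By the outcome, as a careful person would: the job done as asked, in the order asked, and still so for the second after the job is handed in, with the robot touching nothing.
It also fails if it takes over 64 s, if anything falls off the work surface, if the arm or the gripper's body presses on something with over 40 N, if the wrist force passes 120 N, or if a joint passes its speed limit or range.

## Working session

There is one attempt and no reset: what is moved stays moved. The work goes in short steps, Python scripts to look and compute and a tool call to move; the robot and the scene stay as the last step left them, time stands still between calls to the robot, and variables do not carry over. Pictures are saved under pics/ and viewed, at most 10 in all, crops included, and the job is handed in when it is done.

Besides the shell and the picture viewer there is one more tool, called as name(argument=value, ...), one argument or row to a line, values as JSON. step_arm: Moves the arm, as the interface text tells. Its arguments: {"type":"object","properties":{"commands":{"type":"array"},"gripper":{"type":"number"},"force":{"type":"number"}},"required":["commands"]}

```bash
mkdir -p pics; python3 - <<'E'
from bench import ctrl
import cv2,numpy as np
s=ctrl.get_state();print({k:np.round(v,3) for k,v in s.items()})
a=ctrl.get_image("scene");b=ctrl.get_image("top")
np.save('pics/scene0.npy',a);np.save('pics/top0.npy',b)
for n in("scene","top","wrist"):print(n,{k:np.round(v,4).tolist() for k,v in ctrl.camera_model(n).items()})
cv2.imwrite('pics/scene0.png',cv2.resize(a,(800,600))[:,:,::-1])
cv2.imwrite('pics/top0.png',cv2.resize(b,(800,600))[:,:,::-1])
E
```

```text
{'time': np.float64(0.0), 'joint_positions': array([-1.194,  0.322, -0.07 ,  1.452,  0.023,  1.371, -0.057]), 'qd': array([-0.   ,  0.001, -0.001,  0.001, -0.001,  0.   ,  0.   ]), 'joint_torque': array([ 0.0000e+00, -4.9128e+01, -4.0400e-01, -3.1254e+01, -6.4000e-02,
        4.3000e-02,  0.0000e+00]), 'position': array([0.231, 0.607, 0.235]), 'tool_rot': array([-5.67e-01, -3.09e+00,  3.00e-03]), 'ft_force': array([-0.319,  1.437, -0.207]), 'torque': array([-0.048, -0.026, -0.004]), 'grip_force': np.float64(0.0), 'grip_width': np.float64(1.005)}
scene {'fx': 459.4427, 'fy': 459.4427, 'cx': 254.1206, 'cy': 187.5507, 'R': [[0.8202, -0.5716, 0.0226], [-0.3579, -0.5436, -0.7592], [0.4463, 0.6146, -0.6505]], 't': [-0.3251, 0.3894, 0.6707]}
top {'fx': 353.1446, 'fy': 353.1446, 'cx': 261.3827, 'cy': 194.2009, 'R': [[0.0269, -0.9996, -0.0007], [-0.9967, -0.0268, -0.0764], [0.0763, 0.0027, -0.9971]], 't': [0.222, 0.5752, 1.0025]}
wrist {'fx': 297.3186, 'fy': 297.3186, 'cx': 255.7034, 'cy': 189.763, 'T_tool_cam': [[0.0001, -0.9607, -0.2778, 0.0772], [1.0, -0.0004, 0.0016, 0.0008], [-0.0016, -0.2778, 0.9607, -0.1491], [0.0, 0.0, 0.0, 1.0]]}
```

View pics/scene0.png

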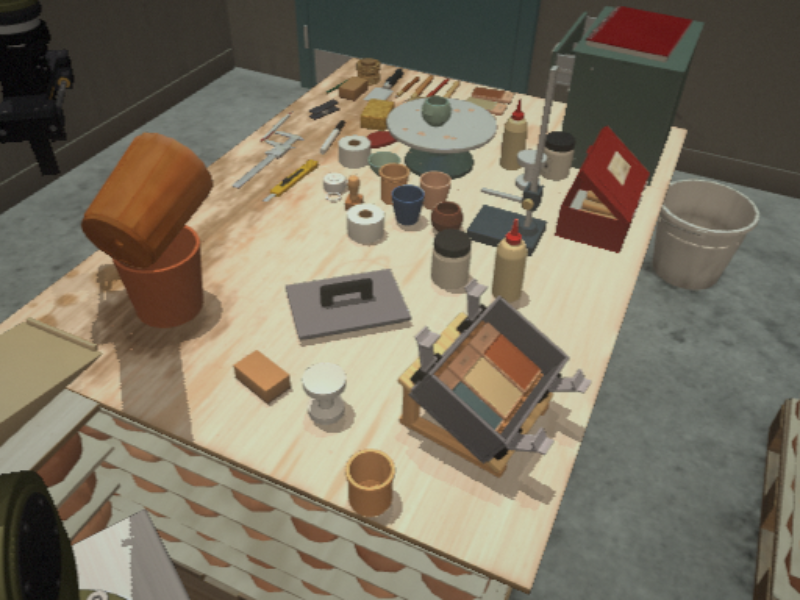

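View pics/top0.png

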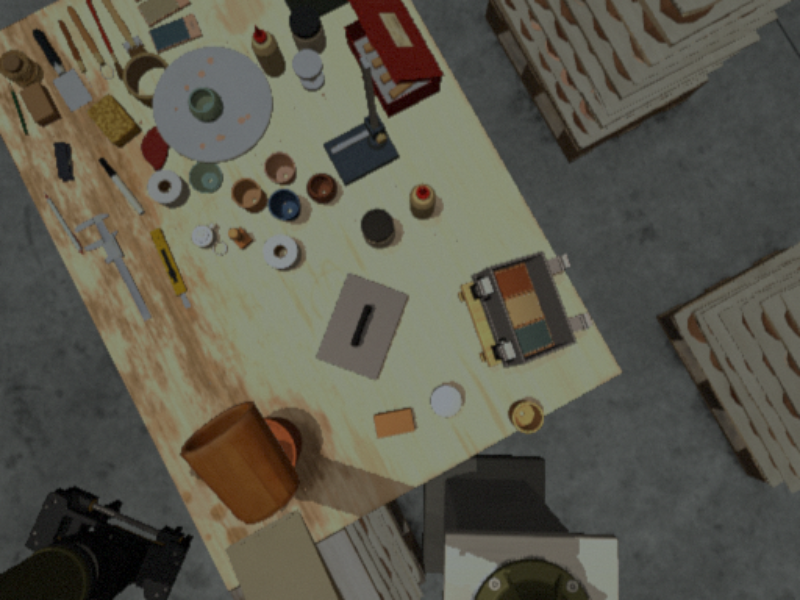

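The scene view shows the lid at (348,303), with its handle at (347,292), and the tilted box at (490,380) with two clips on each long side. The top view shows the lid at (362,326) and the box at (525,308). I'll zoom on the box for its rim corners and measure the lid by mask.

```bash
cat > h.py <<'E'
import numpy as np,cv2
from bench import ctrl
from scipy.spatial.transform import Rotation as Ro
M={n:{k:np.array(v) for k,v in ctrl.camera_model(n).items()} for n in("scene","top","wrist")}
def ray(n,p):
    m=M[n];d=np.array([(p[0]-m['cx'])/m['fx'],(p[1]-m['cy'])/m['fy'],1.]);R=m['R']
    d=R.T@d;return -R.T@m['t'],d/np.linalg.norm(d)
def onz(n,p,z):
    o,d=ray(n,p);return o+d*(z-o[2])/d[2]
def wray(p,pos,rv):
    m=M['wrist'];x=(p[0]-m['cx'])/m['fx'];y=(p[1]-m['cy'])/m['fy'];r=np.hypot(x,y)
    d=np.array([x/r*np.sin(r),y/r*np.sin(r),np.cos(r)]) if r>1e-9 else np.array([0,0,1.])
    T=m['T_tool_cam'];R=Ro.from_rotvec(rv).as_matrix()
    return np.array(pos)+R@T[:3,3],R@T[:3,:3]@d
def wproj(X,pos,rv):
    m=M['wrist'];T=m['T_tool_cam'];R=Ro.from_rotvec(rv).as_matrix()
    c=T[:3,:3].T@(R.T@(np.array(X)-pos)-T[:3,3]);th=np.arctan2(np.hypot(c[0],c[1]),c[2]);n=np.hypot(c[0],c[1])
    return m['cx']+m['fx']*th*c[0]/n,m['cy']+m['fx']*th*c[1]/n
def proj(n,X):
    m=M[n];c=m['R']@np.array(X)+m['t'];return m['fx']*c[0]/c[2]+m['cx'],m['fy']*c[1]/c[2]+m['cy']
def tri(rays):
    A=np.zeros((3,3));b=np.zeros(3)
    for o,d in rays:
        P=np.eye(3)-np.outer(d,d);A+=P;b+=P@o
    X=np.linalg.solve(A,b);return X,[float(np.linalg.norm((np.eye(3)-np.outer(d,d))@(X-o))) for o,d in rays]
E
python3 - <<'E'
from h import *
a=np.load('pics/scene0.npy');b=np.load('pics/top0.npy')
# lid in top: dark pixels near it
x0,y0=195,165;c=b[y0:250,x0:270]
g=c.astype(int);print(g[40,8:70:6].tolist())
hm=(g.max(2)<45);hm[:15]=0
ys,xs=np.nonzero(hm)
cn=max(cv2.findContours(hm.astype(np.uint8),0,1)[0],key=cv2.contourArea);print('handle',cv2.minAreaRect(cn))
sat=g.max(2)-g.min(2)
lm=((sat<28)&(g.max(2)<150)).astype(np.uint8);lm=cv2.morphologyEx(lm,cv2.MORPH_CLOSE,np.ones((3,3)))
lm=cv2.morphologyEx(lm,cv2.MORPH_OPEN,np.ones((5,5)))
cn=max(cv2.findContours(lm,0,1)[0],key=cv2.contourArea);r=cv2.minAreaRect(cn);print('lid',r)
P=np.array([onz('top',q+[x0,y0],.018)[:2] for q in cv2.boxPoints(r)]);print(P.round(4),P.mean(0),np.linalg.norm(P[1]-P[0]),np.linalg.norm(P[2]-P[1]))
for i in (0,1):
    d=P[i+1]-P[i];print(np.degrees(np.arctan2(d[1],d[0])))
im=np.hstack([cv2.resize(b[150:250,285:395],(400,364),interpolation=2),cv2.resize(a[175:305,250:385],(400,385),interpolation=2)[:364]])
cv2.imwrite('pics/box.png',im[:,:,::-1])
E
```

```text
[[137, 143, 123], [133, 139, 120], [103, 95, 89], [102, 95, 88], [104, 99, 91], [13, 12, 6], [100, 96, 88], [101, 95, 90], [101, 93, 88], [133, 138, 115], [136, 141, 120]]
handle ((35.996337890625, 42.86707305908203), (5.136193752288818, 26.915632247924805), 20.22486114501953)
lid ((37.0, 42.0), (84.0, 74.0), 90.0)
[[0.6499 0.4343]
 [0.6558 0.2174]
 [0.4118 0.2112]
 [0.406  0.4242]] [0.53087969 0.32177681] 0.21695179201280354 0.24405858275050116
-88.46225533639048
-178.5503806811887
```

View pics/box.png

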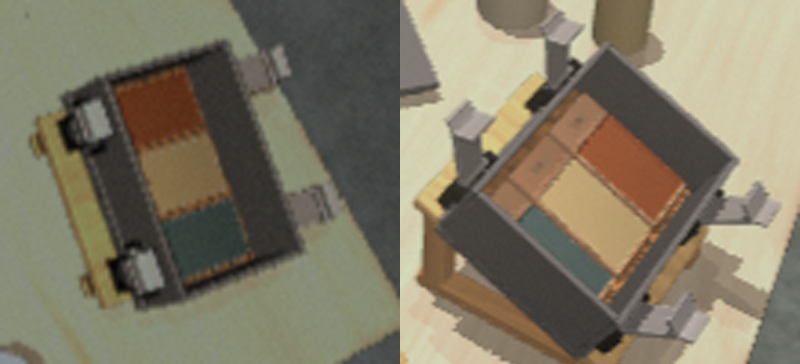

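The left crop (top view) has rim corners at about (103,80), (225,42), (303,248) and (182,300). The right crop (scene view) has the same corners at (205,45), (338,160), (212,320) and (40,228). The high side faces world +y.

```bash
python3 - <<'E'
from h import *
b=np.load('pics/top0.npy')
x0,y0=195,165;g=b[y0:250,x0:270].astype(int)
lm=(g.max(2)<118).astype(np.uint8);lm=cv2.morphologyEx(lm,cv2.MORPH_OPEN,np.ones((3,3)))
cn=max(cv2.findContours(lm,0,1)[0],key=cv2.contourArea);r=cv2.minAreaRect(cn);print('lid',r)
P=np.array([onz('top',q+[x0,y0],.018)[:2] for q in cv2.boxPoints(r)]);print(P.round(4).tolist(),P.mean(0),np.linalg.norm(P[1]-P[0]),np.linalg.norm(P[2]-P[1]))
for i in (0,1):
    d=P[i+1]-P[i];print(np.degrees(np.arctan2(d[1],d[0])))
print('handle',onz('top',(36+x0,42.87+y0),.052))
T=np.array([(103,80),(225,42),(303,248),(182,300)])/3.636+[285,150]
S=np.array([(205,45),(338,160),(212,320),(40,228)])/2.963+[250,175]
X=[]
for t,s in zip(T-.5,S-.5):
    x,e=tri([ray('top',t),ray('scene',s)]);X.append(x);print(x.round(4),np.round(e,4))
X=np.array(X)
a=np.radians(25)
L=np.array([(60,-85,0),(-60,-85,0),(-60,85,0),(60,85,0)])/1e3
from scipy.optimize import least_squares
Rf=lambda y:Ro.from_euler('ZY',[y,-a])  # box x uphill, z tilts to -x
def f(p):
    W=Rf(p[3]).apply(L)+p[:3]
    return np.concatenate([[np.subtract(proj('top',w),t-.5),np.subtract(proj('scene',w),s-.5)] for w,t,s in zip(W,T,S)]).ravel()
q=least_squares(f,[*X.mean(0),1.8],loss='soft_l1');print(q.x.round(4),np.degrees(q.x[3]),f(q.x).round(1))
print(Rf(q.x[3]).as_matrix().round(3))
for nm in ("top","scene"):print(nm,(-M[nm]['R'].T@M[nm]['t']).round(3))
E
```

```text
lid ((36.86830139160156, 43.72905349731445), (42.85649490356445, 59.31229019165039), 20.924503326416016)
[[0.4644, 0.4085], [0.6274, 0.353], [0.5856, 0.2347], [0.4237, 0.2914]] [0.52526214 0.32187945] 0.1721418732008999 0.1254703919066439
-18.81764246722369
-109.46433796843998
handle [0.52596323 0.32156968 0.052     ]
[0.6232 0.1053 0.1379] [0.0008 0.0008]
[0.662  0.0067 0.0886] [0.0013 0.0013]
[ 0.506  -0.0494  0.0903] [0.0026 0.0026]
[0.459  0.048  0.1106] [0.0104 0.0104]
[0.5638 0.0278 0.1115 1.9235] 110.2084929874377 [ -1.   -0.8  -0.8  -0.6   0.3  -0.3  -0.5   1.1   0.1   2.    1.1   3.4
  -0.7   1.2   8.7 -12.3]
[[-0.313 -0.938  0.146]
 [ 0.851 -0.345 -0.397]
 [ 0.423  0.     0.906]]
top [0.491 0.235 1.044]
scene [ 0.107 -0.386  0.739]
```

step_arm(
  commands=[
    {"travel": [0, 0, -0.05], "turn": [0, 0, 0]},
    {"travel": [0, 0, -0.1], "turn": [0, 0, 0]},
    {"travel": [0, 0, -0.15], "turn": [0, 0, 0]},
    {"travel": [0, 0, -0.2], "turn": [0, 0, 0]},
  ],
  gripper=1,
  force=30,
)

```text
time: 0.5
position: [0.2306, 0.6072, 0.4382]
tool_rot: [0.567, 3.09, -0.001]
ft_force: [0.4, 1.1, -0.1]
grip_width: 1.003
grip_force: 0.0
```

```bash
cat >> h.py <<'E'
A25=np.radians(25)
def boxR(y): return Ro.from_euler('ZY',[y,-A25])
def toolR(xdir,zdir):
    z=np.array(zdir)/np.linalg.norm(zdir);x=np.array(xdir,float);x-=z*(x@z);x/=np.linalg.norm(x)
    return Ro.from_matrix(np.array([x,np.cross(z,x),z]).T)
def go(pos,R):
    s=ctrl.get_state();Rc=Ro.from_rotvec(s['tool_rot'])
    print('t',round(float(s['time']),2),'pos',np.round(s['position'],4),'F',np.round(s['ft_force'],1),'grip',round(float(s['grip_width']),3),round(float(s['grip_force']),1))
    print('travel',Rc.inv().apply(np.array(pos)-s['position']).round(4),'turn',np.degrees((Rc.inv()*R).as_rotvec()).round(2))
    return s
E
python3 - <<'E'
from h import *
from scipy.optimize import least_squares
T=np.array([(103,80),(225,42),(303,248),(182,300)])/3.636+[284.5,149.5]
S=np.array([(205,45),(338,160),(212,320),(40,228)])/2.963+[249.5,174.5]
L=np.array([(60,-85,0),(-60,-85,0),(-60,85,0),(60,85,0)])/1e3
def f(p):
    W=boxR(p[3]).apply(L)+p[:3]
    o=[np.subtract(proj('top',w),t) for w,t in zip(W,T)]+[np.subtract(proj('scene',w),t) for w,t in list(zip(W,S))[:3]]
    return np.ravel(o)
q=least_squares(f,[.56,.03,.114,1.92],loss='soft_l1');print(q.x.round(4),f(q.x).round(1))
a=np.radians(161);go([.525,.322,.30],toolR([np.cos(a),np.sin(a),0],[0,0,-1]))
print(ctrl.get_state()['joint_positions'].round(2))
E
```

```text
[0.5647 0.0282 0.1135 1.9199] [-0.9 -1.4  0.5 -0.8  0.1  1.7 -0.9  0.9 -0.3 -1.6 -0.1  0.2  1.2  2.3]
t 0.5 pos [0.2306 0.6072 0.4382] F [ 0.4  1.1 -0.1] grip 1.003 0.0
travel [-0.3765 -0.1621  0.1383] turn [-0.03  0.01 -1.79]
[-1.21  0.32 -0.06  1.06  0.02  1.77 -0.05]
```

step_arm(
  commands=[
    {"travel": [-0.045, -0.02, 0], "turn": [0, 0, -1.8]},
    {"travel": [-0.09, -0.04, 0], "turn": [0, 0, -1.8]},
    {"travel": [-0.135, -0.06, 0], "turn": [0, 0, -1.8]},
    {"travel": [-0.18, -0.08, 0], "turn": [0, 0, -1.8]},
    {"travel": [-0.225, -0.1, 0], "turn": [0, 0, -1.8]},
  ],
)

```text
time: 1.0
position: [0.4067, 0.4326, 0.4362]
tool_rot: [-0.518, -3.098, 0.0]
ft_force: [-0.7, 0.5, 0.7]
grip_width: 0.999
grip_force: 0.0
```

step_arm(
  commands=[
    {"travel": [-0.045, -0.02, 0.02], "turn": [0, 0, 0]},
    {"travel": [-0.09, -0.04, 0.05], "turn": [0, 0, 0]},
    {"travel": [-0.135, -0.056, 0.09], "turn": [0, 0, 0]},
    {"travel": [-0.152, -0.062, 0.13], "turn": [0, 0, 0]},
    {"travel": [-0.152, -0.062, 0.138], "turn": [0, 0, 0]},
  ],
)

```text
time: 1.5
position: [0.5309, 0.3212, 0.294]
tool_rot: [-0.528, -3.095, 0.009]
ft_force: [0.4, -0.6, 0.2]
grip_width: 0.998
grip_force: 0.0
```

```bash
python3 - <<'E'
from h import *
a=np.radians(161);s=go([.525,.322,.30],toolR([np.cos(a),np.sin(a),0],[0,0,-1]))
im=ctrl.get_image('wrist');np.save('pics/w1.npy',im)
cv2.imwrite('pics/w1.png',im[:,:,::-1])
print(np.round(s['qd'],2).tolist(), wproj([.525,.322,.052],s['position'],s['tool_rot']))
E
```

```text
t 1.5 pos [0.5309 0.3212 0.294 ] F [ 0.4 -0.6  0.2] grip 0.998 0.0
travel [ 0.0058 -0.0012 -0.006 ] turn [-0.34 -0.08 -0.35]
[0.07, 0.08, -0.0, 0.25, -0.05, -0.35, 0.12] (np.float64(254.79419988566718), np.float64(160.00991168737153))
```

View pics/w1.png

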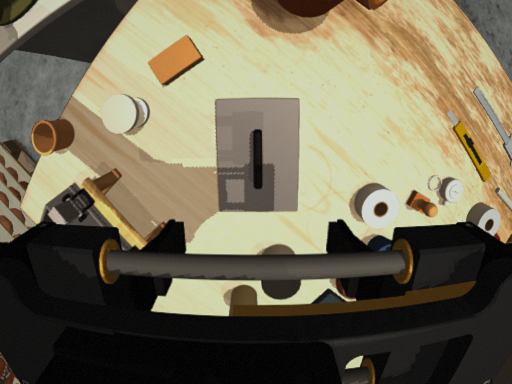

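The wrist view shows the lid centred, with its handle at (257,158) running along the image columns (tool x). I'll measure it by mask.

```bash
python3 - <<'E'
from h import *
s=ctrl.get_state();im=ctrl.get_image('wrist').astype(int);p,r=s['position'],s['tool_rot']
def pl(q,z):
    o,d=wray(q,p,r);return (o+d*(z-o[2])/d[2])[:2]
c=im[115:205,225:292];m=(c.max(2)<45).astype(np.uint8)
cn=max(cv2.findContours(m,0,1)[0],key=cv2.contourArea);q=cv2.minAreaRect(cn);print(q)
(cx,cy),(w,h),an=q
P=np.array([pl(v+[225,115],.052) for v in cv2.boxPoints(q)]);C=P.mean(0);d=P[1]-P[0];e=P[2]-P[1];d=d if d@d>e@e else e
print('handle',C.round(4),np.linalg.norm(d),np.degrees(np.arctan2(d[1],d[0]))%180)
m=(np.ptp(im,2)<25)&(im.max(2)<175);m=m.astype(np.uint8);m[:90]=0;m[222:]=0;m[:,:195]=0;m[:,315:]=0
m=cv2.morphologyEx(m,cv2.MORPH_OPEN,np.ones((3,3)))
cn=max(cv2.findContours(m,0,1)[0],key=cv2.contourArea);q=cv2.minAreaRect(cn);print(q)
P=np.array([pl(v,.018) for v in cv2.boxPoints(q)]);print('plate',P.mean(0).round(4),[np.linalg.norm(P[i]-P[i-1]).round(4) for i in(1,2)],[np.degrees(np.arctan2(*(P[i]-P[i-1])[::-1]))%180 for i in (1,2)])
a=np.radians(161);go([*C,.10],toolR([np.cos(a),np.sin(a),0],[0,0,-1]))
E
```

```text
((33.0, 44.999996185302734), (7.999999046325684, 57.99999237060547), 0.0)
handle [0.5246 0.3251] 0.07851671352716562 160.60132794909208
((253.00628662109375, 162.20877075195312), (101.20864868164062, 69.81964111328125), 88.2901840209961)
plate [0.5325 0.3146] [np.float64(0.0986), np.float64(0.1508)] [np.float64(72.26279916844496), np.float64(163.68660208534592)]
t 1.6 pos [0.5288 0.3232 0.2939] F [0.2 0.7 0.3] grip 0.999 0.0
travel [0.0038 0.0019 0.1939] turn [-0.41 -0.24 -0.21]
```

step_arm(
  commands=[
    {"travel": [0.003, 0.0015, 0.045], "turn": [-0.4, -0.2, 0]},
    {"travel": [0.003, 0.0015, 0.09], "turn": [-0.4, -0.2, 0]},
    {"travel": [0.003, 0.0015, 0.135], "turn": [-0.4, -0.2, 0]},
    {"travel": [0.003, 0.0015, 0.18], "turn": [-0.4, -0.2, 0]},
    {"travel": [0.003, 0.0015, 0.194], "turn": [-0.4, -0.2, 0]},
  ],
)

```text
time: 2.1
position: [0.5236, 0.3288, 0.101]
tool_rot: [-0.515, -3.098, -0.004]
ft_force: [-0.4, -0.0, -1.0]
grip_width: 0.998
grip_force: 0.0
```

step_arm(
  commands=[
    {"travel": [0, 0, 0.02], "turn": [0, 0, 0]},
    {"travel": [0, 0, 0.04], "turn": [0, 0, 0]},
    {"travel": [0, 0, 0.055], "turn": [0, 0, 0]},
    {"travel": [0, 0, 0.06], "turn": [0, 0, 0]},
    {"travel": [0, 0, 0.06], "turn": [0, 0, 0]},
  ],
)

```text
time: 2.6
position: [0.5272, 0.3296, 0.0451]
tool_rot: [0.517, 3.094, 0.01]
ft_force: [0.5, 0.5, -0.0]
grip_width: 1.003
grip_force: 0.0
```

```bash
python3 - <<'E'
from h import *
a=np.radians(161);s=go([.5248,.3245,.038],toolR([np.cos(a),np.sin(a),0],[0,0,-1]))
im=ctrl.get_image('wrist');cv2.imwrite('pics/w2.png',im[:,:,::-1])
E
```

```text
t 2.6 pos [0.5272 0.3296 0.0451] F [ 0.5  0.5 -0. ] grip 1.003 0.0
travel [ 0.0007 -0.0057  0.007 ] turn [0.42 0.2  0.04]
```

View pics/w2.png

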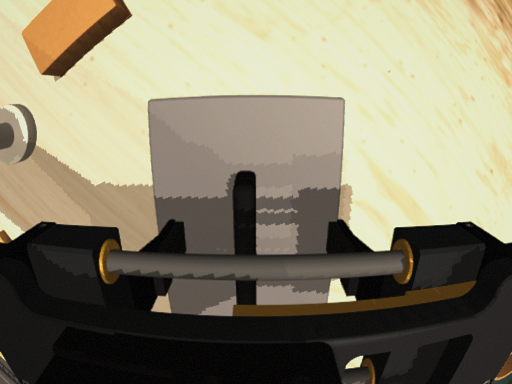

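The handle end is at (245,172), slightly left of mid-fingers, which matches the computed -5 mm in tool y. I'll correct that, go down and grip.

step_arm(
  commands=[
    {"travel": [0.001, -0.003, 0.003], "turn": [0.4, 0.2, 0]},
    {"travel": [0.001, -0.0055, 0.007], "turn": [0.4, 0.2, 0]},
    {"travel": [0.001, -0.0055, 0.007], "turn": [0.4, 0.2, 0]},
  ],
)

```text
time: 2.95
position: [0.5242, 0.3235, 0.0373]
tool_rot: [-0.519, -3.098, 0.001]
ft_force: [0.4, -0.7, -0.4]
grip_width: 1.0
grip_force: 0.0
```

step_arm(
  commands=[
    {"travel": [0, 0, 0], "turn": [0, 0, 0]},
    {"travel": [0, 0, 0], "turn": [0, 0, 0]},
    {"travel": [0, 0, 0], "turn": [0, 0, 0]},
    {"travel": [0, 0, 0], "turn": [0, 0, 0]},
    {"travel": [0, 0, 0], "turn": [0, 0, 0]},
  ],
  gripper=0,
  force=35,
)

```text
time: 3.45
position: [0.5245, 0.3242, 0.0376]
tool_rot: [0.518, 3.098, 0.0]
ft_force: [0.2, -0.6, 0.3]
grip_width: 0.628
grip_force: 0.0
```

```bash
python3 - <<'E'
from h import *
a=np.radians(161);s=go([.5248,.3245,.038],toolR([np.cos(a),np.sin(a),0],[0,0,-1]))
im=ctrl.get_image('wrist');np.save('pics/w3.npy',im)
g=im.astype(int).max(2)
print('col250',g[80:215:3,262].tolist())
print('row130',g[130,130:370:4].tolist())
print('handlecol',im[150:215:3,245].max(1).tolist(),im[150:215:3,252].max(1).tolist())
for y in(0,.04,-.04):print(wproj(Ro.from_rotvec(s['tool_rot']).apply([y,0,-.009])+s['position'],s['position'],s['tool_rot']))
E
```

```text
t 3.45 pos [0.5245 0.3242 0.0376] F [ 0.2 -0.6  0.3] grip 0.628 0.0
travel [-0.0002  0.0004 -0.0004] turn [0.01 0.   0.01]
col250 [243, 243, 243, 243, 243, 243, 150, 180, 180, 181, 180, 180, 179, 179, 179, 180, 178, 176, 180, 178, 178, 178, 177, 178, 174, 176, 176, 176, 177, 165, 161, 164, 46, 10, 12, 11, 13, 15, 20, 23, 27, 26, 27, 26, 21]
row130 [241, 241, 241, 241, 241, 241, 177, 158, 158, 158, 159, 167, 168, 171, 170, 172, 173, 172, 173, 173, 172, 175, 174, 176, 175, 178, 177, 177, 178, 177, 178, 178, 179, 179, 179, 181, 180, 179, 181, 181, 182, 183, 183, 183, 183, 184, 183, 182, 185, 186, 185, 189, 186, 187, 188, 187, 189, 245, 243, 243]
handlecol [176, 175, 174, 173, 174, 173, 167, 159, 161, 123, 59, 44, 27, 22, 13, 15, 19, 15, 17, 16, 16, 13] [177, 176, 175, 176, 176, 175, 162, 161, 161, 8, 9, 17, 14, 11, 19, 23, 28, 25, 28, 28, 25, 18]
(np.float64(253.68631405501333), np.float64(255.82217095047773))
(np.float64(253.50168547484535), np.float64(183.241645875504))
(np.float64(253.8950840524376), np.float64(313.20413372912844))
```

step_arm(
  commands=[
    {"travel": [0, 0, 0], "turn": [0, 0, 0]},
    {"travel": [0, 0, 0], "turn": [0, 0, 0]},
    {"travel": [0, 0, 0], "turn": [0, 0, 0]},
    {"travel": [0, 0, 0], "turn": [0, 0, 0]},
    {"travel": [0, 0, 0], "turn": [0, 0, 0]},
  ],
)

```text
time: 4.0
position: [0.5245, 0.3242, 0.0375]
tool_rot: [0.518, 3.098, 0.0]
ft_force: [0.5, -0.9, -1.6]
grip_width: 0.135
grip_force: 35.0
```

step_arm(
  commands=[
    {"travel": [0, 0, 0], "turn": [0, 0, 0]},
    {"travel": [0, 0, 0], "turn": [0, 0, 0]},
    {"travel": [0, 0, 0], "turn": [0, 0, 0]},
    {"travel": [0, 0, 0], "turn": [0, 0, 0]},
    {"travel": [0, 0, 0], "turn": [0, 0, 0]},
  ],
)

```text
time: 4.5
position: [0.5244, 0.3242, 0.0375]
tool_rot: [0.518, 3.099, 0.0]
ft_force: [0.4, 0.8, -0.8]
grip_width: 0.132
grip_force: 35.0
```

```bash
python3 - <<'E'
from h import *
a=np.radians(161);s=go([.5248,.3245,.038],toolR([np.cos(a),np.sin(a),0],[0,0,-1]))
im=ctrl.get_image('wrist');g=im.astype(int).max(2);np.save('pics/w4.npy',im)
p,r=s['position'],s['tool_rot'];R=Ro.from_rotvec(r)
def pl(q,z):
    o,d=wray(q,p,r);return R.inv().apply(o+d*(z-o[2])/d[2]-p).round(4)
for c in (200,225,250,275,300):
    e=next(i for i in range(70,140) if g[i,c]<215);print('edge',c,e,pl((c,e),.018))
for rr in (120,140):
    k=np.nonzero(g[rr,100:400]<215)[0]+100;print(rr,k[0],k[-1],pl((k[0],rr),.018),pl((k[-1],rr),.018))
for c in (246,250,254,258):
    e=next(i for i in range(130,220) if g[i,c]<70);print('hend',c,e,pl((c,e),.052))
E
```

```text
t 4.5 pos [0.5244 0.3242 0.0375] F [ 0.4  0.8 -0.8] grip 0.132 35.0
travel [-0.0003  0.0004 -0.0005] turn [0.01 0.   0.02]
edge 200 97 [ 0.083  -0.0303  0.0195]
edge 225 97 [ 0.0825 -0.0161  0.0195]
edge 250 96 [ 0.0829 -0.0021  0.0195]
edge 275 96 [0.083  0.0119 0.0195]
edge 300 97 [0.0827 0.026  0.0195]
120 154 357 [ 0.0709 -0.0583  0.0195] [0.0709 0.0604 0.0195]
140 154 356 [ 0.059  -0.0589  0.0195] [0.059  0.0603 0.0195]
hend 246 178 [ 0.044  -0.0035 -0.0145]
hend 250 176 [ 0.0449 -0.0016 -0.0145]
hend 254 176 [ 0.0449  0.0003 -0.0145]
hend 258 176 [ 0.0449  0.0021 -0.0145]
```

Gripped: the lid's middle is about 2.4 mm towards tool -x of the TCP. Next is lifting.

step_arm(
  commands=[
    {"travel": [0, 0, -0.015], "turn": [0, 0, 0]},
    {"travel": [0, 0, -0.05], "turn": [0, 0, 0]},
    {"travel": [0, 0, -0.1], "turn": [0, 0, 0]},
    {"travel": [0, 0, -0.15], "turn": [0, 0, 0]},
    {"travel": [0, 0, -0.2], "turn": [0, 0, 0]},
  ],
)

```text
time: 5.05
position: [0.5238, 0.3235, 0.2399]
tool_rot: [-0.519, -3.098, 0.001]
ft_force: [1.6, 0.8, -3.4]
grip_width: 0.136
grip_force: 35.0
```

step_arm(
  commands=[
    {"travel": [0, 0, -0.05], "turn": [0, 0, 0]},
    {"travel": [0, 0, -0.08], "turn": [0, 0, 0]},
    {"travel": [0, 0, -0.08], "turn": [0, 0, 0]},
  ],
)

```text
time: 5.35
position: [0.5261, 0.3249, 0.3243]
tool_rot: [0.517, 3.091, 0.011]
ft_force: [0.3, -0.5, -2.1]
grip_width: 0.13
grip_force: 35.0
```

```bash
cat >> h.py <<'E'
RIM=np.array([.5647,.0282,.1135]);YAW=1.9199
def B(): return boxR(YAW)
def bt(x,y,z): return RIM+B().apply(np.array([x,y,z],float))
def TR(): 
    m=B().as_matrix();return toolR(m[:,1],-m[:,2])
E
python3 - <<'E'
from h import *
print('bottle',onz('top',(270,125),.13),'jar',onz('top',(242,145),.078),'gauge',onz('top',(285,256),.064))
print(bt(0,-.1,.2),bt(0,0,.12))
s=go(bt(0,-.1,.2),TR());
E
```

```text
bottle [0.74414397 0.21933826 0.13      ] jar [0.70004878 0.29464546 0.078     ] gauge [0.39747295 0.16788713 0.064     ]
[ 0.68757976 -0.01701959  0.29476156] [ 0.58204708 -0.0194551   0.22225693]
t 5.35 pos [0.5261 0.3249 0.3243] F [ 0.3 -0.5 -2.1] grip 0.13 35.0
travel [-0.2639 -0.2709  0.0288] turn [-23.68   8.99 -38.26]
```

step_arm(
  commands=[
    {"travel": [-0.033, -0.034, 0.0], "turn": [-3, 1.1, -4.8]},
    {"travel": [-0.066, -0.068, 0.0], "turn": [-6, 2.2, -9.6]},
    {"travel": [-0.099, -0.102, 0.0], "turn": [-9, 3.4, -14.3]},
    {"travel": [-0.132, -0.135, 0.0], "turn": [-12, 4.5, -19.1]},
    {"travel": [-0.165, -0.169, 0.0], "turn": [-15, 5.6, -24]},
  ],
)

```text
time: 5.85
position: [0.6248, 0.1088, 0.3163]
tool_rot: [0.143, -3.055, -0.422]
ft_force: [0.6, 0.5, -3.0]
grip_width: 0.136
grip_force: 35.0
```

```bash
python3 - <<'E'
from h import *
s=go(bt(0,-.1,.2),TR());
E
```

```text
t 5.85 pos [0.6248 0.1088 0.3163] F [ 0.6  0.5 -3. ] grip 0.136 35.0
travel [-0.0508 -0.1317 -0.0173] turn [ -8.79   2.79 -14.24]
```

step_arm(
  commands=[
    {"travel": [-0.015, -0.04, -0.005], "turn": [-3, 1, -5]},
    {"travel": [-0.03, -0.08, -0.01], "turn": [-6, 2, -10]},
    {"travel": [-0.05, -0.12, -0.017], "turn": [-8.8, 2.8, -14.2]},
    {"travel": [-0.05, -0.13, -0.017], "turn": [-8.8, 2.8, -14.2]},
    {"travel": [-0.05, -0.13, -0.017], "turn": [-8.8, 2.8, -14.2]},
  ],
)

```text
time: 6.35
position: [0.6862, -0.0184, 0.2915]
tool_rot: [0.5, -2.95, -0.648]
ft_force: [-1.3, 1.1, -2.9]
grip_width: 0.135
grip_force: 35.0
```

```bash
python3 - <<'E'
from h import *
s=go(bt(0,-.1,.2),TR());
im=ctrl.get_image('wrist').copy();np.save('pics/w5.npy',im)
for x,y in((60,-85),(-60,-85),(-60,85),(60,85)):
    u=wproj(bt(x/1e3,y/1e3,0),s['position'],s['tool_rot']);print(x,y,np.round(u,1));
    cv2.circle(im,(int(u[0]),int(u[1])),2,(255,0,0),-1)
cv2.imwrite('pics/w5.png',cv2.resize(im[:330],(800,516))[:,:,::-1])
E
```

```text
t 6.35 pos [ 0.6862 -0.0184  0.2915] F [-1.3  1.1 -2.9] grip 0.135 35.0
travel [-0.0017  0.0021 -0.0026] turn [-0.12 -0.14 -0.78]
60 -85 [306.3 159.6]
-60 -85 [205.7 160.8]
-60 85 [202.4  19.6]
60 85 [305.7  18.1]
```

View pics/w5.png

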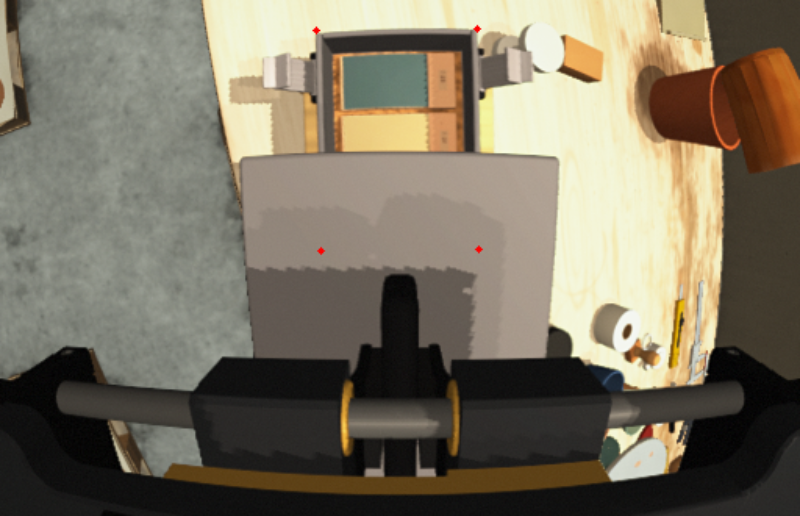

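The rim's +y end is in view with corners near (318,36) and (477,30), within a few pixels of the predicted red dots. I'll fit its outer edges by colour.

```bash
python3 - <<'E'
from h import *
im=np.load('pics/w5.npy').astype(int)
v=im.max(2);
for c in (215,230,255,280,295):print('c',c,[(tuple(im[r,c])) and int(v[r,c]) for r in range(12,40)])
for r in (32,58,66,74,82,90):print('r',r,v[r,194:216].tolist(),v[r,294:316].tolist())
E
```

```text
c 215 [244, 243, 244, 243, 243, 243, 244, 245, 177, 155, 154, 116, 54, 43, 43, 43, 45, 45, 46, 42, 42, 48, 130, 226, 229, 198, 178, 173]
c 230 [243, 244, 244, 244, 244, 245, 245, 193, 158, 152, 121, 49, 44, 42, 44, 46, 45, 44, 47, 42, 45, 94, 206, 172, 120, 115, 118, 118]
c 255 [243, 242, 243, 243, 244, 243, 190, 159, 156, 125, 57, 44, 43, 45, 43, 44, 44, 46, 43, 41, 90, 206, 177, 125, 123, 124, 125, 124]
c 280 [244, 245, 245, 244, 246, 248, 172, 156, 159, 109, 53, 44, 45, 45, 45, 43, 44, 44, 41, 45, 87, 141, 213, 215, 214, 213, 214, 215]
c 295 [244, 244, 245, 245, 245, 246, 194, 156, 158, 127, 51, 44, 41, 41, 44, 39, 42, 43, 39, 46, 65, 99, 107, 108, 110, 109, 110, 109]
r 32 [243, 242, 243, 244, 245, 246, 247, 232, 158, 147, 162, 149, 96, 85, 85, 86, 85, 67, 48, 46, 41, 42] [71, 65, 44, 42, 42, 42, 42, 52, 110, 153, 163, 133, 60, 25, 27, 88, 165, 182, 185, 186, 161, 123]
r 58 [139, 114, 107, 103, 101, 103, 112, 133, 127, 140, 159, 161, 128, 93, 89, 87, 87, 85, 98, 163, 202, 181] [158, 136, 77, 42, 40, 42, 43, 44, 66, 122, 157, 166, 132, 94, 127, 133, 171, 231, 246, 246, 245, 241]
r 
[... 154 characters left out ...]
0, 168, 201, 238, 244, 244, 244, 244, 244, 244, 243, 243]
r 74 [178, 191, 206, 209, 210, 211, 212, 211, 190, 133, 143, 152, 136, 96, 83, 86, 89, 87, 89, 135, 227, 238] [143, 139, 109, 56, 39, 42, 42, 41, 52, 101, 146, 166, 182, 233, 246, 244, 245, 245, 245, 245, 244, 242]
r 82 [174, 195, 218, 221, 222, 221, 224, 224, 204, 153, 143, 153, 151, 99, 82, 86, 88, 88, 89, 112, 153, 163] [139, 148, 115, 60, 42, 42, 42, 44, 51, 96, 139, 163, 179, 226, 243, 244, 244, 244, 244, 244, 243, 242]
r 90 [181, 183, 204, 213, 213, 212, 212, 212, 211, 159, 136, 149, 149, 117, 83, 85, 87, 87, 87, 94, 149, 154] [169, 155, 124, 70, 41, 41, 40, 43, 43, 81, 139, 162, 179, 221, 243, 245, 244, 244, 244, 244, 244, 244]
```

```bash
python3 - <<'E'
from h import *
p=[0.6862,-0.0184,0.2915]
rv=None
s=ctrl.get_state();print(s['position'].round(4),s['tool_rot'].round(4))
p,rv=s['position'],s['tool_rot']
n=B().as_matrix()[:,2]
def f(u,v):
    o,d=wray((u,v),p,rv);X=o+d*(((RIM-o)@n)/(d@n));return (B().inv().apply(X-RIM)*1e3).round(1)
for u,v in((215,19.9),(230,18.9),(255,18.1),(280,17.8),(295,18.1)):print('end',f(u,v))
for u,v in((202.0,32),(202.6,74),(202.8,82),(203,90)):print('low out',f(u-.5,v))
for u,v in((206.6,66),(206.6,74),(207.1,82),(207.3,90)):print('low in',f(u,v))
for u,v in((302,32),(302.9,66),(303,74),(303.2,82),(303.4,90)):print('high in',f(u,v))
for u,v in((306,74),(306.1,82),(306.2,90)):print('high out',f(u,v))
E
```

```text
[ 0.6863 -0.0148  0.2941] [ 0.5085 -2.9507 -0.6517]
end [-42.   81.7  -0. ]
end [-24.5  82.1  -0. ]
end [ 4.4 82.4  0. ]
end [33.3 83.1 -0. ]
end [50.8 83.3  0. ]
low out [-57.8  67.5  -0. ]
low out [-57.2  16.2   0. ]
low out [-57.1   6.6  -0. ]
low out [-57.   -2.8   0. ]
low in [-51.8  25.5  -0. ]
low in [-51.9  15.9  -0. ]
low in [-51.5   6.4  -0. ]
low in [-51.4  -3.1  -0. ]
high in [58.7 66.1  0. ]
high in [59.2 24.5 -0. ]
high in [59.3 15.   0. ]
high in [59.5  5.5 -0. ]
high in [59.7 -4.   0. ]
high out [62.8 15.1  0. ]
high out [62.9  5.6 -0. ]
high out [63.  -3.9 -0. ]
```

```bash
python3 - <<'E'
from h import *
ctrl.get_image('wrist')
s=ctrl.get_state();im=ctrl.get_image('wrist').astype(float).max(2);s2=ctrl.get_state();print(s['position'].round(4),s2['position'].round(4),s['tool_rot'].round(4),s2['tool_rot'].round(4))
p,rv=s['position'],s['tool_rot'];n=B().as_matrix()[:,2]
def f(u,v):
    o,d=wray((u,v),p,rv);X=o+d*(((RIM-o)@n)/(d@n));return B().inv().apply(X-RIM)[:2]*1e3
def cross(a,th):  # first downward crossing
    i=next(k for k in range(len(a)-1) if a[k]>=th>a[k+1]);return i+(a[i]-th)/(a[i]-a[i+1])
E=np.array([f(c,8+cross(im[8:50,c],200)) for c in range(212,300,3)])
I=np.array([f(c,8+cross(im[8:50,c],105)) for c in range(215,298,3)])
rows=range(66,95,2)
lo=np.array([f(200+6-6+cross(im[r,200:216],115),r) for r in rows])
hi=np.array([f(311-cross(im[r,311:294:-1],195) ,r) for r in rows])
hin=np.array([f(311-cross(im[r,311:294:-1],100),r) for r in rows])
for nm,a in(('endout y',E[:,::-1]),('endin y',I[:,::-1]),('lowin x',lo),('highout x',hi),('highin x',hin)):
    k=np.polyfit(a[:,1],a[:,0],1);print(nm,k.round(4),a[[0,-1]].round(1).tolist(),'res',np.std(a[:,0]-np.polyval(k,a[:,1])).round(2))
E
```

```text
[ 0.6864 -0.0125  0.296 ] [ 0.6864 -0.0113  0.2972] [ 0.5146 -2.9516 -0.6532] [ 0.5183 -2.9525 -0.6535]
endout y [1.06000e-02 8.42434e+01] [[83.9, -43.6], [84.6, 57.6]] res 0.12
endin y [1.4900e-02 7.9997e+01] [[79.5, -40.0], [82.8, 54.1]] res 0.41
lowin x [-9.2000e-03 -5.5779e+01] [[-56.2, 24.5], [-55.7, -8.9]] res 0.08
highout x [-7.30000e-03  5.91409e+01] [[59.0, 23.6], [59.1, -9.6]] res 0.16
highin x [-9.60000e-03  5.53374e+01] [[55.1, 23.5], [55.4, -9.7]] res 0.05
```

```bash
sed -i 's/YAW=1.9199/YAW=1.929/; s/^RIM=.*;/RIM=np.array([.5647,.0282,.1135])+boxR(1.9199).apply([-.0002,-.0004,0]);/' h.py; python3 - <<'E'
from h import *
s=go(bt(0,.0024,.0275+.05),TR())
E
```

```text
t 6.5 pos [ 0.6864 -0.0113  0.2972] F [ 0.2  0.2 -2.8] grip 0.132 35.0
travel [ 0.1028 -0.0064  0.1221] turn [-0.05  0.33 -0.54]
```

step_arm(
  commands=[
    {"travel": [0.035, -0.002, 0.03], "turn": [0, 0.3, -0.5]},
    {"travel": [0.07, -0.004, 0.06], "turn": [0, 0.3, -0.5]},
    {"travel": [0.103, -0.006, 0.09], "turn": [0, 0.3, -0.5]},
    {"travel": [0.103, -0.006, 0.122], "turn": [0, 0.3, -0.5]},
    {"travel": [0.103, -0.006, 0.122], "turn": [0, 0.3, -0.5]},
  ],
)

```text
time: 7.0
position: [0.5708, -0.0004, 0.1818]
tool_rot: [0.535, -2.941, -0.655]
ft_force: [0.3, 1.9, -3.7]
grip_width: 0.13
grip_force: 35.0
```

step_arm(
  commands=[
    {"travel": [0, 0, 0], "turn": [0, 0, 0]},
    {"travel": [0, 0, 0], "turn": [0, 0, 0]},
    {"travel": [0, 0, 0], "turn": [0, 0, 0]},
  ],
)

```text
time: 7.3
position: [0.5761, -0.0057, 0.1854]
tool_rot: [0.531, -2.952, -0.648]
ft_force: [0.4, -0.2, -2.5]
grip_width: 0.131
grip_force: 35.0
```

```bash
python3 - <<'E'
from h import *
s=go(bt(0,.0024,.0275+.015),TR())
E
```

```text
t 7.3 pos [ 0.5761 -0.0057  0.1854] F [ 0.4 -0.2 -2.5] grip 0.131 35.0
travel [0.0009 0.002  0.0378] turn [-0.26  0.2  -0.08]
```

step_arm(
  commands=[
    {"travel": [0.001, 0.002, 0.01], "turn": [-0.25, 0.2, 0]},
    {"travel": [0.001, 0.002, 0.022], "turn": [-0.25, 0.2, 0]},
    {"travel": [0.001, 0.002, 0.033], "turn": [-0.25, 0.2, 0]},
    {"travel": [0.001, 0.002, 0.036], "turn": [-0.25, 0.2, 0]},
    {"travel": [0.001, 0.002, 0.036], "turn": [-0.25, 0.2, 0]},
  ],
)

```text
time: 7.8
position: [0.5668, 0.0107, 0.1505]
tool_rot: [0.529, -2.94, -0.655]
ft_force: [0.6, 0.2, -2.7]
grip_width: 0.132
grip_force: 35.0
```

step_arm(
  commands=[
    {"travel": [0, 0, 0], "turn": [0, 0, 0]},
    {"travel": [0, 0, 0], "turn": [0, 0, 0]},
  ],
)

```text
time: 8.0
position: [0.568, 0.0098, 0.152]
tool_rot: [0.529, -2.944, -0.654]
ft_force: [0.2, -0.4, -3.0]
grip_width: 0.133
grip_force: 35.0
```

```bash
python3 - <<'E'
from h import *
s=go(bt(0,.0024,.0275),TR())
im=ctrl.get_image('scene');cv2.imwrite('pics/s2.png',cv2.resize(im[165:325,230:400],(680,640),interpolation=2)[:600,:,::-1])
E
```

```text
t 8.0 pos [0.568  0.0098 0.152 ] F [ 0.2 -0.4 -3. ] grip 0.133 35.0
travel [-0.0014  0.0002  0.0152] turn [ 0.08 -0.11 -0.18]
```

View pics/s2.png

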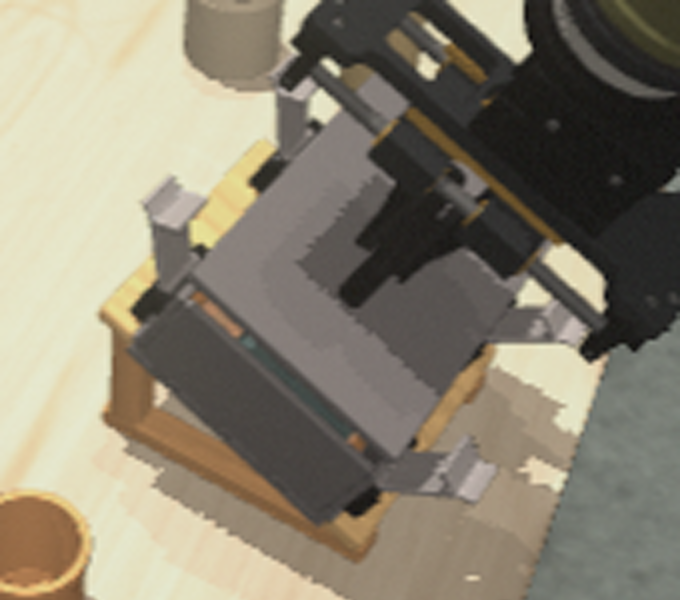

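The scene crop shows the lid hovering square above the box, with an even gap along the near end and all four clips clear. I'll lower it slowly.

step_arm(
  commands=[
    {"travel": [-0.001, 0, 0.002], "turn": [0, 0, -0.1]},
    {"travel": [-0.001, 0, 0.004], "turn": [0, 0, -0.1]},
    {"travel": [-0.001, 0, 0.006], "turn": [0, 0, -0.1]},
    {"travel": [-0.001, 0, 0.008], "turn": [0, 0, -0.1]},
    {"travel": [-0.001, 0, 0.009], "turn": [0, 0, -0.1]},
  ],
)

```text
time: 8.55
position: [0.567, 0.0142, 0.1431]
tool_rot: [0.532, -2.942, -0.655]
ft_force: [-0.1, 0.3, -3.4]
grip_width: 0.134
grip_force: 35.0
```

step_arm(
  commands=[
    {"travel": [0, 0, 0.001], "turn": [0, 0, 0]},
    {"travel": [0, 0, 0.002], "turn": [0, 0, 0]},
    {"travel": [0, 0, 0.003], "turn": [0, 0, 0]},
    {"travel": [0, 0, 0.004], "turn": [0, 0, 0]},
    {"travel": [0, 0, 0.004], "turn": [0, 0, 0]},
  ],
)

```text
time: 9.05
position: [0.5667, 0.0155, 0.14]
tool_rot: [0.532, -2.943, -0.655]
ft_force: [0.4, -0.3, -3.1]
grip_width: 0.136
grip_force: 35.0
```

```bash
python3 - <<'E'
from h import *
s=go(bt(0,.0024,.0275),TR());print('torque',s['torque'].round(2),'Fbox',B().inv().apply(s['ft_force']).round(1))
E
```

```text
t 9.05 pos [0.5667 0.0155 0.14  ] F [ 0.4 -0.3 -3.1] grip 0.136 35.0
travel [-0.0006 -0.      0.0018] turn [ 0.11 -0.14 -0.08]
torque [-0.71 -0.22 -0.02] Fbox [-1.6 -0.3 -2.6]
```

step_arm(
  commands=[
    {"travel": [0, 0, 0.0007], "turn": [0, 0, 0]},
    {"travel": [0, 0, 0.0014], "turn": [0, 0, 0]},
    {"travel": [0, 0, 0.002], "turn": [0, 0, 0]},
    {"travel": [0, 0, 0.002], "turn": [0, 0, 0]},
  ],
)

```text
time: 9.45
position: [0.5667, 0.0156, 0.1398]
tool_rot: [0.531, -2.944, -0.655]
ft_force: [-0.8, -3.8, 7.4]
grip_width: 0.137
grip_force: 35.0
```

```bash
python3 - <<'E'
from h import *
s=go(bt(0,.0024,.0275),TR());print('torque',s['torque'].round(2),'Fbox',B().inv().apply(s['ft_force']).round(1))
E
```

```text
t 9.45 pos [0.5667 0.0156 0.1398] F [-0.8 -3.8  7.4] grip 0.137 35.0
travel [-0.0005  0.      0.0016] turn [ 0.09 -0.07 -0.08]
torque [-0.41  0.48  0.26] Fbox [0.2 2.1 8.1]
```

step_arm(
  commands=[
    {"travel": [0, 0, -0.0008], "turn": [0, 0, 0]},
    {"travel": [0, 0, -0.0008], "turn": [0, 0, 0]},
  ],
)

```text
time: 9.65
position: [0.5667, 0.0156, 0.1398]
tool_rot: [0.532, -2.944, -0.655]
ft_force: [-1.2, -3.8, 6.1]
grip_width: 0.13
grip_force: 35.0
```

step_arm(
  commands=[
    {"travel": [0, 0, 0], "turn": [0, 0, 0]},
    {"travel": [0, 0, 0], "turn": [0, 0, 0]},
    {"travel": [0, 0, 0], "turn": [0, 0, 0]},
    {"travel": [0, 0, 0], "turn": [0, 0, 0]},
  ],
  gripper=0.4,
)

```text
time: 10.05
position: [0.5662, 0.0166, 0.1384]
tool_rot: [0.532, -2.942, -0.655]
ft_force: [0.1, -0.3, 0.4]
grip_width: 0.367
grip_force: 0.0
```

step_arm(
  commands=[
    {"travel": [0, 0, -0.02], "turn": [0, 0, 0]},
    {"travel": [0, 0, -0.06], "turn": [0, 0, 0]},
    {"travel": [0, 0, -0.11], "turn": [0, 0, 0]},
    {"travel": [0, 0, -0.15], "turn": [0, 0, 0]},
    {"travel": [0, 0, -0.15], "turn": [0, 0, 0]},
  ],
)

```text
time: 10.55
position: [0.5917, -0.0469, 0.2801]
tool_rot: [0.531, -2.954, -0.65]
ft_force: [-0.7, 0.1, 0.5]
grip_width: 0.403
grip_force: 0.0
```

step_arm(
  commands=[
    {"travel": [0, 0, 0], "turn": [0, 0, 0]},
    {"travel": [0, 0, 0], "turn": [0, 0, 0]},
    {"travel": [0, 0, 0], "turn": [0, 0, 0]},
  ],
  gripper=0,
)

```text
time: 10.85
position: [0.5884, -0.0423, 0.273]
tool_rot: [0.532, -2.939, -0.656]
ft_force: [-0.5, -0.4, -0.7]
grip_width: 0.21
grip_force: 0.0
```

```bash
python3 - <<'E'
from h import *
s=go(bt(0,.0024,.18),TR());im=ctrl.get_image('wrist');np.save('pics/w6.npy',im)
a=ctrl.get_image('scene')
L=cv2.resize(im[60:215,150:360],(400,295),interpolation=2);S=cv2.resize(a[165:325,230:400],(400,376),interpolation=2)
L=np.vstack([L,np.zeros((81,400,3),np.uint8)])
cv2.imwrite('pics/c6.png',np.hstack([L,S])[:,:,::-1])
E
```

```text
t 10.85 pos [ 0.5884 -0.0423  0.273 ] F [-0.5 -0.4 -0.7] grip 0.21 0.0
travel [-0.0005 -0.0002 -0.004 ] turn [ 0.23 -0.31 -0.07]
```

View pics/c6.png

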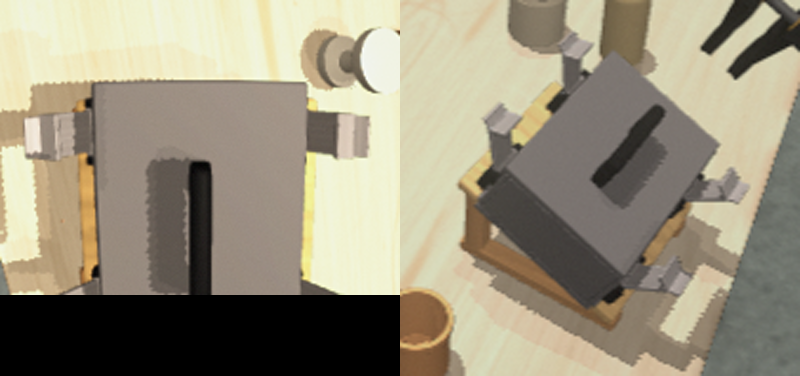

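The lid sits flush on the rim, handle up, with all clips open in both views. I'll start with clip_low_left.

```bash
python3 - <<'E'
from h import *
s=go(bt(-.13,.055,.08),TR())
E
```

```text
t 10.95 pos [ 0.5886 -0.0426  0.2734] F [-0.2 -0.4  0.6] grip 0.123 0.0
travel [ 0.0515 -0.1305  0.0963] turn [ 0.2  -0.28 -0.07]
```

step_arm(
  commands=[
    {"travel": [0.018, -0.043, 0.01], "turn": [0.2, -0.2, 0]},
    {"travel": [0.035, -0.086, 0.03], "turn": [0.2, -0.2, 0]},
    {"travel": [0.051, -0.13, 0.06], "turn": [0.2, -0.2, 0]},
    {"travel": [0.051, -0.13, 0.096], "turn": [0.2, -0.2, 0]},
    {"travel": [0.051, -0.13, 0.096], "turn": [0.2, -0.2, 0]},
  ],
)

```text
time: 11.45
position: [0.5637, -0.1314, 0.127]
tool_rot: [0.526, -2.937, -0.659]
ft_force: [-0.7, 0.2, 0.7]
grip_width: 0.006
grip_force: 0.0
```

step_arm(
  commands=[
    {"travel": [0, 0, 0.03], "turn": [0, 0, 0]},
    {"travel": [0, 0, 0.06], "turn": [0, 0, 0]},
    {"travel": [0, 0, 0.069], "turn": [0, 0, 0]},
    {"travel": [0, 0, 0.069], "turn": [0, 0, 0]},
    {"travel": [0, 0, 0.069], "turn": [0, 0, 0]},
  ],
)

```text
time: 11.95
position: [0.5591, -0.1067, 0.0719]
tool_rot: [0.533, -2.95, -0.65]
ft_force: [0.2, -0.0, 0.0]
grip_width: 0.007
grip_force: 0.0
```

```bash
python3 - <<'E'
from h import *
s=go(bt(-.083,.055,.011),TR())
im=ctrl.get_image('scene');cv2.imwrite('pics/s7.png',cv2.resize(im[165:325,230:400],(680,640),interpolation=2)[:600,:,::-1])
E
```

```text
t 11.95 pos [ 0.5591 -0.1067  0.0719] F [ 0.2 -0.   0. ] grip 0.007 0.0
travel [0.0021 0.0471 0.0037] turn [-0.18  0.15 -0.  ]
```

View pics/s7.png

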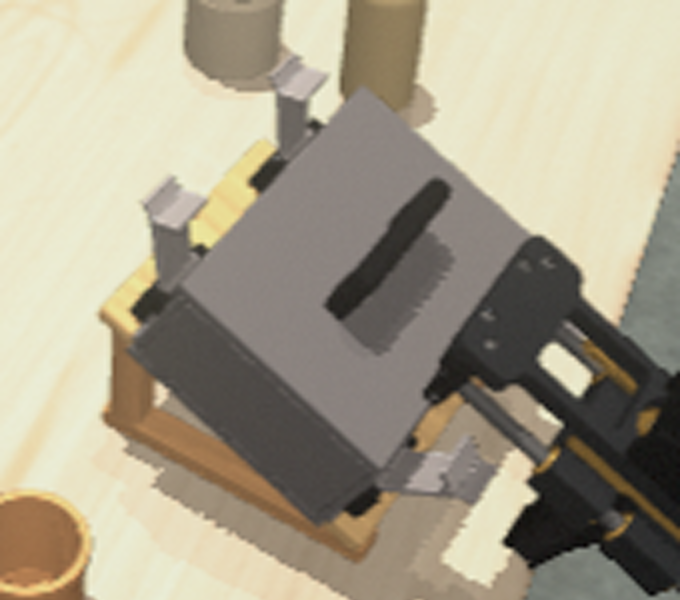

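The crop shows the closed fingers standing just outside the low-left clip, with the gripper clear of the lid. I'll push square to the box now.

step_arm(
  commands=[
    {"travel": [0.002, 0.008, 0.003], "turn": [0, 0, 0]},
    {"travel": [0.002, 0.014, 0.003], "turn": [0, 0, 0]},
    {"travel": [0.002, 0.02, 0.003], "turn": [0, 0, 0]},
    {"travel": [0.002, 0.026, 0.003], "turn": [0, 0, 0]},
    {"travel": [0.002, 0.031, 0.003], "turn": [0, 0, 0]},
  ],
)

```text
time: 12.5
position: [0.5471, -0.0827, 0.0813]
tool_rot: [0.529, -2.954, -0.642]
ft_force: [2.0, -5.8, 1.8]
grip_width: 0.007
grip_force: 2.2
```

step_arm(
  commands=[
    {"travel": [0, 0.004, 0], "turn": [0, 0, 0]},
    {"travel": [0, 0.008, 0], "turn": [0, 0, 0]},
    {"travel": [0, 0.012, 0], "turn": [0, 0, 0]},
    {"travel": [0, 0.016, 0], "turn": [0, 0, 0]},
    {"travel": [0, 0.016, 0], "turn": [0, 0, 0]},
  ],
)

```text
time: 13.0
position: [0.541, -0.0671, 0.0867]
tool_rot: [0.531, -2.95, -0.646]
ft_force: [3.2, -5.4, -2.2]
grip_width: 0.004
grip_force: 2.7
```

```bash
python3 - <<'E'
from h import *
s=go(bt(-.083,.055,.011),TR());print('Fbox',B().inv().apply(s['ft_force']).round(1),'pbox',(B().inv().apply(s['position']-RIM)*1e3).round(1))
E
```

```text
t 13.0 pos [ 0.541  -0.0671  0.0867] F [ 3.2 -5.4 -2.2] grip 0.004 2.7
travel [-0.001   0.0015 -0.0011] turn [-0.31  0.09 -0.11]
Fbox [-6.5 -1.1  0.6] pbox [-84.5  56.    9.9]
```

step_arm(
  commands=[
    {"travel": [0, 0.002, 0], "turn": [0, 0, 0]},
    {"travel": [0, 0.003, 0], "turn": [0, 0, 0]},
    {"travel": [0, 0.003, 0], "turn": [0, 0, 0]},
  ],
)

```text
time: 13.3
position: [0.5408, -0.0668, 0.087]
tool_rot: [0.528, -2.953, -0.641]
ft_force: [4.2, -7.2, -6.6]
grip_width: 0.006
grip_force: 5.0
```

```bash
cat >> h.py <<'E'
def rep(x,y,z):
    s=go(bt(x,y,z),TR());print('Fbox',B().inv().apply(s['ft_force']).round(1),'pbox',(B().inv().apply(s['position']-RIM)*1e3).round(1));return s
E
python3 - <<'E'
from h import *
s=rep(-.12,.055,.09)
im=ctrl.get_image('scene');np.save('pics/s8.npy',im)
E
```

```text
t 13.3 pos [ 0.5408 -0.0668  0.087 ] F [ 4.2 -7.2 -6.6] grip 0.006 5.0
travel [-0.0014 -0.0367 -0.0796] turn [-0.52  0.15 -0.21]
Fbox [-10.3  -1.4  -2.5] pbox [-84.   56.1  10. ]
```

step_arm(
  commands=[
    {"travel": [0, -0.015, 0], "turn": [0, 0, 0]},
    {"travel": [0, -0.03, 0], "turn": [-0.3, 0, 0]},
    {"travel": [0, -0.033, -0.03], "turn": [-0.3, 0, 0]},
    {"travel": [-0.01, -0.033, -0.08], "turn": [-0.3, 0, 0]},
    {"travel": [-0.03, 0, -0.09], "turn": [-0.3, 0, 0]},
  ],
)

```text
time: 13.85
position: [0.5818, -0.097, 0.1717]
tool_rot: [0.515, -2.952, -0.651]
ft_force: [1.1, -0.3, 1.2]
grip_width: 0.005
grip_force: 0.0
```

step_arm(
  commands=[
    {"travel": [-0.02, 0.043, 0], "turn": [0, 0, 0]},
    {"travel": [-0.04, 0.086, 0], "turn": [0, 0, 0]},
    {"travel": [-0.06, 0.129, 0], "turn": [0, 0, 0]},
    {"travel": [-0.08, 0.172, 0], "turn": [0, 0, 0]},
    {"travel": [-0.08, 0.21, 0], "turn": [0, 0, 0]},
  ],
)

```text
time: 14.35
position: [0.59, 0.1215, 0.2595]
tool_rot: [0.536, -2.942, -0.662]
ft_force: [0.5, 0.0, -0.7]
grip_width: 0.006
grip_force: 0.0
```

step_arm(
  commands=[
    {"travel": [0, 0.004, 0], "turn": [0, 0, 0]},
    {"travel": [0, 0.004, 0], "turn": [0, 0, 0]},
    {"travel": [0, 0.004, 0], "turn": [0, 0, 0]},
  ],
)

```text
time: 14.65
position: [0.5884, 0.1191, 0.26]
tool_rot: [0.527, -2.945, -0.657]
ft_force: [0.1, -0.1, -0.4]
grip_width: 0.005
grip_force: 0.0
```

```bash
python3 - <<'E'
from h import *
s=rep(.13,-.055,.011)
E
```

```text
t 14.65 pos [0.5884 0.1191 0.26  ] F [ 0.1 -0.1 -0.4] grip 0.005 0.0
travel [-0.0014 -0.002   0.0893] turn [ 0.19 -0.02 -0.23]
Fbox [-0.3 -0.1 -0.3] pbox [131.8 -53.7 100.3]
```

Down outside clip_high_right, then push towards -x.

step_arm(
  commands=[
    {"travel": [-0.001, 0, 0.03], "turn": [0.2, 0, -0.2]},
    {"travel": [-0.001, 0, 0.06], "turn": [0.2, 0, -0.2]},
    {"travel": [-0.001, 0, 0.08], "turn": [0.2, 0, -0.2]},
    {"travel": [-0.001, 0, 0.089], "turn": [0.2, 0, -0.2]},
    {"travel": [-0.001, 0, 0.089], "turn": [0.2, 0, -0.2]},
  ],
)

```text
time: 15.15
position: [0.5753, 0.1557, 0.1788]
tool_rot: [0.533, -2.944, -0.653]
ft_force: [0.7, 0.2, -0.1]
grip_width: 0.002
grip_force: 0.0
```

step_arm(
  commands=[
    {"travel": [0, -0.007, 0], "turn": [0, 0, 0]},
    {"travel": [0, -0.014, 0], "turn": [0, 0, 0]},
    {"travel": [0, -0.02, 0], "turn": [0, 0, 0]},
    {"travel": [0, -0.025, 0], "turn": [0, 0, 0]},
    {"travel": [0, -0.03, 0], "turn": [0, 0, 0]},
  ],
)

```text
time: 15.65
position: [0.586, 0.1309, 0.1681]
tool_rot: [0.536, -2.947, -0.655]
ft_force: [0.4, 0.9, 1.6]
grip_width: 0.005
grip_force: 0.8
```

```bash
python3 - <<'E'
from h import *
s=rep(.084,-.055,.011)
E
```

```text
t 15.65 pos [0.586  0.1309 0.1681] F [0.4 0.9 1.6] grip 0.005 0.8
travel [ 0.0006 -0.0197  0.001 ] turn [0.03 0.08 0.1 ]
Fbox [ 1.4 -0.7  1.2] pbox [103.7 -55.5  12. ]
```

step_arm(
  commands=[
    {"travel": [0, -0.004, 0.001], "turn": [0, 0, 0]},
    {"travel": [0, -0.008, 0.001], "turn": [0, 0, 0]},
    {"travel": [0, -0.012, 0.001], "turn": [0, 0, 0]},
    {"travel": [0, -0.016, 0.001], "turn": [0, 0, 0]},
    {"travel": [0, -0.019, 0.001], "turn": [0, 0, 0]},
  ],
)

```text
time: 16.15
position: [0.5926, 0.1161, 0.1613]
tool_rot: [0.539, -2.949, -0.656]
ft_force: [0.7, -0.1, 1.2]
grip_width: 0.003
grip_force: 0.3
```

step_arm(
  commands=[
    {"travel": [0, -0.002, 0], "turn": [0, 0, 0]},
    {"travel": [0, -0.003, 0], "turn": [0, 0, 0]},
    {"travel": [0, -0.003, 0], "turn": [0, 0, 0]},
  ],
)

```text
time: 16.45
position: [0.5922, 0.113, 0.157]
tool_rot: [0.536, -2.946, -0.654]
ft_force: [0.1, 0.4, -0.1]
grip_width: 0.007
grip_force: 0.0
```

```bash
python3 - <<'E'
from h import *
s=rep(.084,-.055,.011)
E
```

```text
t 16.45 pos [0.5922 0.113  0.157 ] F [ 0.1  0.4 -0.1] grip 0.007 0.0
travel [ 0.0001  0.0022 -0.001 ] turn [ 0.02 -0.02  0.08]
Fbox [ 0.2 -0.3 -0.3] pbox [ 81.8 -55.1  10. ]
```

step_arm(
  commands=[
    {"travel": [0, -0.002, 0], "turn": [0, 0, 0]},
    {"travel": [0, -0.004, 0], "turn": [0, 0, 0]},
    {"travel": [0, -0.004, 0], "turn": [0, 0, 0]},
  ],
)

```text
time: 16.75
position: [0.5932, 0.1112, 0.1563]
tool_rot: [0.538, -2.944, -0.657]
ft_force: [-1.7, 2.9, 1.5]
grip_width: 0.005
grip_force: 2.0
```

```bash
python3 - <<'E'
from h import *
s=rep(.12,-.055,.011)
im=ctrl.get_image('scene');cv2.imwrite('pics/s9.png',cv2.resize(im[165:325,230:400],(680,640),interpolation=2)[:600,:,::-1])
E
```

```text
t 16.75 pos [0.5932 0.1112 0.1563] F [-1.7  2.9  1.5] grip 0.005 2.0
travel [ 0.0003  0.0403 -0.0008] turn [ 0.15 -0.02  0.18]
Fbox [3.6 0.6 0. ] pbox [ 79.7 -55.4  10.1]
```

step_arm(
  commands=[
    {"travel": [0, -0.002, 0], "turn": [0, 0, 0]},
    {"travel": [0, -0.004, 0], "turn": [0, 0, 0]},
    {"travel": [0, -0.004, 0], "turn": [0, 0, 0]},
  ],
)

```text
time: 17.1
position: [0.5934, 0.1107, 0.156]
tool_rot: [0.542, -2.941, -0.664]
ft_force: [-6.0, 7.3, 6.9]
grip_width: 0.004
grip_force: 5.7
```

```bash
python3 - <<'E'
from h import *
s=rep(.12,-.055,.011)
E
```

```text
t 17.1 pos [0.5934 0.1107 0.156 ] F [-6.   7.3  6.9] grip 0.004 5.7
travel [ 0.0002  0.0409 -0.0006] turn [ 0.42 -0.09  0.33]
Fbox [11.   3.1  2.5] pbox [ 79.1 -55.5  10.1]
```

step_arm(
  commands=[
    {"travel": [0, 0.025, 0], "turn": [0.2, 0, 0.2]},
    {"travel": [0, 0.055, 0], "turn": [0.2, 0, 0.2]},
    {"travel": [0.03, 0.058, 0], "turn": [0.2, 0, 0.2]},
    {"travel": [0.07, 0.058, 0], "turn": [0.2, 0, 0.2]},
    {"travel": [0.11, 0.058, 0], "turn": [0.2, 0, 0.2]},
  ],
)

```text
time: 17.6
position: [0.4729, 0.1156, 0.1783]
tool_rot: [0.532, -2.95, -0.645]
ft_force: [0.0, -1.6, 0.2]
grip_width: 0.005
grip_force: 0.0
```

step_arm(
  commands=[
    {"travel": [0, 0, 0], "turn": [0, 0, 0]},
    {"travel": [0, 0, 0], "turn": [0, 0, 0]},
    {"travel": [0, 0, 0], "turn": [0, 0, 0]},
  ],
)

```text
time: 17.9
position: [0.4748, 0.1167, 0.179]
tool_rot: [0.532, -2.951, -0.648]
ft_force: [-0.0, -0.2, -0.8]
grip_width: 0.004
grip_force: 0.0
```

```bash
python3 - <<'E'
from h import *
s=rep(.079,.055,.010)
E
```

```text
t 17.9 pos [0.4748 0.1167 0.179 ] F [-0.  -0.2 -0.8] grip 0.004 0.0
travel [ 0.0014 -0.0526  0.0013] turn [-0.25  0.14 -0.06]
Fbox [-0.5  0.1 -0.7] pbox [131.6  53.6  11. ]
```

step_arm(
  commands=[
    {"travel": [0.001, -0.007, 0.001], "turn": [-0.2, 0, 0]},
    {"travel": [0.001, -0.014, 0.001], "turn": [-0.2, 0, 0]},
    {"travel": [0.001, -0.021, 0.001], "turn": [-0.2, 0, 0]},
    {"travel": [0.001, -0.027, 0.001], "turn": [-0.2, 0, 0]},
    {"travel": [0.001, -0.032, 0.001], "turn": [-0.2, 0, 0]},
  ],
)

```text
time: 18.4
position: [0.4828, 0.0901, 0.1648]
tool_rot: [0.531, -2.946, -0.657]
ft_force: [-2.4, 4.4, 7.7]
grip_width: 0.004
grip_force: 3.7
```

step_arm(
  commands=[
    {"travel": [0, -0.005, 0], "turn": [0, 0, 0]},
    {"travel": [0, -0.009, 0], "turn": [0, 0, 0]},
    {"travel": [0, -0.013, 0], "turn": [0, 0, 0]},
    {"travel": [0, -0.017, 0], "turn": [0, 0, 0]},
    {"travel": [0, -0.021, 0], "turn": [0, 0, 0]},
  ],
)

```text
time: 18.9
position: [0.4895, 0.0719, 0.1558]
tool_rot: [0.531, -2.947, -0.655]
ft_force: [-2.0, 4.5, 10.0]
grip_width: 0.005
grip_force: 5.0
```

step_arm(
  commands=[
    {"travel": [0, -0.002, 0], "turn": [0, 0, 0]},
    {"travel": [0, -0.004, 0], "turn": [0, 0, 0]},
    {"travel": [0, -0.004, 0], "turn": [0, 0, 0]},
  ],
)

```text
time: 19.2
position: [0.4897, 0.0718, 0.1557]
tool_rot: [0.535, -2.942, -0.663]
ft_force: [-4.2, 6.1, 11.2]
grip_width: 0.004
grip_force: 6.1
```

```bash
python3 - <<'E'
from h import *
s=rep(.079,.055,.010)
E
```

```text
t 19.2 pos [0.4897 0.0718 0.1557] F [-4.2  6.1 11.2] grip 0.004 6.1
travel [-0.0003  0.0001 -0.0001] turn [ 0.41 -0.01  0.07]
Fbox [11.2  1.8  7.1] pbox [78.9 55.3  9.9]
```

High left reached the same stop as high right (79 mm). Now across to clip_low_right.

step_arm(
  commands=[
    {"travel": [0, 0.015, 0], "turn": [0.3, 0, 0]},
    {"travel": [0, 0.035, 0], "turn": [0.3, 0, 0]},
    {"travel": [0, 0.035, -0.04], "turn": [0.3, 0, 0]},
    {"travel": [-0.02, 0.03, -0.08], "turn": [0.3, 0, 0]},
    {"travel": [-0.04, 0.0, -0.09], "turn": [0.3, 0, 0]},
  ],
)

```text
time: 19.7
position: [0.5441, 0.0476, 0.2407]
tool_rot: [0.54, -2.956, -0.648]
ft_force: [0.6, 0.4, 0.7]
grip_width: 0.007
grip_force: 0.0
```

step_arm(
  commands=[
    {"travel": [-0.02, -0.043, 0], "turn": [0, 0, 0]},
    {"travel": [-0.04, -0.086, 0], "turn": [0, 0, 0]},
    {"travel": [-0.06, -0.129, 0], "turn": [0, 0, 0]},
    {"travel": [-0.07, -0.172, 0], "turn": [0, 0, 0]},
    {"travel": [-0.07, -0.212, 0], "turn": [0, 0, 0]},
  ],
)

```text
time: 20.2
position: [0.6752, -0.1099, 0.1438]
tool_rot: [0.533, -2.947, -0.646]
ft_force: [1.0, -0.7, 0.3]
grip_width: 0.003
grip_force: 0.0
```

step_arm(
  commands=[
    {"travel": [0, 0, 0], "turn": [0, 0, 0]},
    {"travel": [0, 0, 0], "turn": [0, 0, 0]},
    {"travel": [0, 0, 0], "turn": [0, 0, 0]},
  ],
)

```text
time: 20.5
position: [0.6741, -0.108, 0.1468]
tool_rot: [0.533, -2.949, -0.648]
ft_force: [1.3, -0.5, -0.5]
grip_width: -0.001
grip_force: 0.0
```

```bash
python3 - <<'E'
from h import *
s=rep(-.133,-.055,.010)
E
```

```text
t 20.5 pos [ 0.6741 -0.108   0.1468] F [ 1.3 -0.5 -0.5] grip -0.001 0.0
travel [-0.0006  0.0035  0.0903] turn [-0.22  0.04 -0.01]
Fbox [-1.  -1.  -0.1] pbox [-136.1  -54.3  100.3]
```

step_arm(
  commands=[
    {"travel": [-0.001, 0.003, 0.03], "turn": [-0.2, 0, 0]},
    {"travel": [-0.001, 0.003, 0.06], "turn": [-0.2, 0, 0]},
    {"travel": [-0.001, 0.003, 0.08], "turn": [-0.2, 0, 0]},
    {"travel": [-0.001, 0.003, 0.09], "turn": [-0.2, 0, 0]},
    {"travel": [-0.001, 0.003, 0.09], "turn": [-0.2, 0, 0]},
  ],
)

```text
time: 21.0
position: [0.6604, -0.0688, 0.0661]
tool_rot: [0.535, -2.945, -0.653]
ft_force: [-0.0, 0.4, -0.8]
grip_width: 0.005
grip_force: 0.0
```

step_arm(
  commands=[
    {"travel": [0, 0.007, 0], "turn": [0, 0, 0]},
    {"travel": [0, 0.014, 0], "turn": [0, 0, 0]},
    {"travel": [0, 0.02, 0], "turn": [0, 0, 0]},
    {"travel": [0, 0.026, 0], "turn": [0, 0, 0]},
    {"travel": [0, 0.032, 0], "turn": [0, 0, 0]},
  ],
)

```text
time: 21.5
position: [0.6521, -0.0463, 0.0805]
tool_rot: [0.53, -2.953, -0.644]
ft_force: [3.1, -7.0, 1.3]
grip_width: 0.003
grip_force: 2.9
```

step_arm(
  commands=[
    {"travel": [0, 0.004, 0], "turn": [0, 0, 0]},
    {"travel": [0, 0.008, 0], "turn": [0, 0, 0]},
    {"travel": [0, 0.012, 0], "turn": [0, 0, 0]},
    {"travel": [0, 0.015, 0], "turn": [0, 0, 0]},
    {"travel": [0, 0.018, 0], "turn": [0, 0, 0]},
  ],
)

```text
time: 22.0
position: [0.6452, -0.0283, 0.0879]
tool_rot: [0.531, -2.948, -0.652]
ft_force: [1.2, -4.1, 1.6]
grip_width: 0.005
grip_force: 2.7
```

step_arm(
  commands=[
    {"travel": [0, 0.002, 0], "turn": [0, 0, 0]},
    {"travel": [0, 0.003, 0], "turn": [0, 0, 0]},
    {"travel": [0, 0.003, 0], "turn": [0, 0, 0]},
  ],
)

```text
time: 22.3
position: [0.645, -0.0282, 0.0882]
tool_rot: [0.529, -2.951, -0.645]
ft_force: [2.6, -5.0, 0.6]
grip_width: 0.007
grip_force: 3.1
```

```bash
python3 - <<'E'
from h import *
s=rep(-.13,-.055,.010)
E
```

```text
t 22.3 pos [ 0.645  -0.0282  0.0882] F [ 2.6 -5.   0.6] grip 0.007 3.1
travel [-0.0001 -0.0461  0.0016] turn [-0.34  0.13 -0.16]
Fbox [-4.9 -0.7  2.9] pbox [-83.9 -55.   11.3]
```

step_arm(
  commands=[
    {"travel": [0, -0.015, 0], "turn": [0, 0, 0]},
    {"travel": [0, -0.035, 0], "turn": [0, 0, 0]},
    {"travel": [0, -0.035, -0.04], "turn": [0, 0, 0]},
    {"travel": [0, -0.035, -0.09], "turn": [0, 0, 0]},
    {"travel": [0, -0.035, -0.14], "turn": [0, 0, 0]},
  ],
)

```text
time: 22.8
position: [0.6754, -0.1121, 0.2002]
tool_rot: [0.53, -2.944, -0.653]
ft_force: [0.6, -0.2, -0.9]
grip_width: 0.0
grip_force: 0.0
```

step_arm(
  commands=[
    {"travel": [0, 0.04, -0.02], "turn": [0, 0, 0]},
    {"travel": [-0.0, 0.08, -0.04], "turn": [0, 0, 0]},
    {"travel": [0.0, 0.12, -0.06], "turn": [0, 0, 0]},
    {"travel": [0.0, 0.12, -0.06], "turn": [0, 0, 0]},
    {"travel": [0.0, 0.12, -0.06], "turn": [0, 0, 0]},
  ],
)

```text
time: 23.3
position: [0.647, -0.0328, 0.3058]
tool_rot: [0.533, -2.948, -0.651]
ft_force: [0.7, -0.9, -0.9]
grip_width: 0.002
grip_force: 0.0
```

```bash
python3 - <<'E'
from h import *
s=rep(0,0,.2)
w=ctrl.get_image('wrist');a=ctrl.get_image('scene');t=ctrl.get_image('top')
W=cv2.resize(w[30:220,150:360],(400,362),interpolation=2);S=cv2.resize(a[165:325,230:400],(400,362),interpolation=2)
im=np.vstack([np.hstack([W,S]),np.hstack([cv2.resize(a,(317,238)),cv2.resize(t,(317,238)),np.zeros((238,166,3),np.uint8)])])
cv2.imwrite('pics/f.png',im[:,:,::-1])
E
```

```text
t 23.3 pos [ 0.647  -0.0328  0.3058] F [ 0.7 -0.9 -0.9] grip 0.002 0.0
travel [ 0.0553 -0.0035  0.0106] turn [-0.11  0.04 -0.01]
Fbox [-1.3 -0.3 -0.4] pbox [  3.5 -55.3 210.6]
```

View pics/f.png

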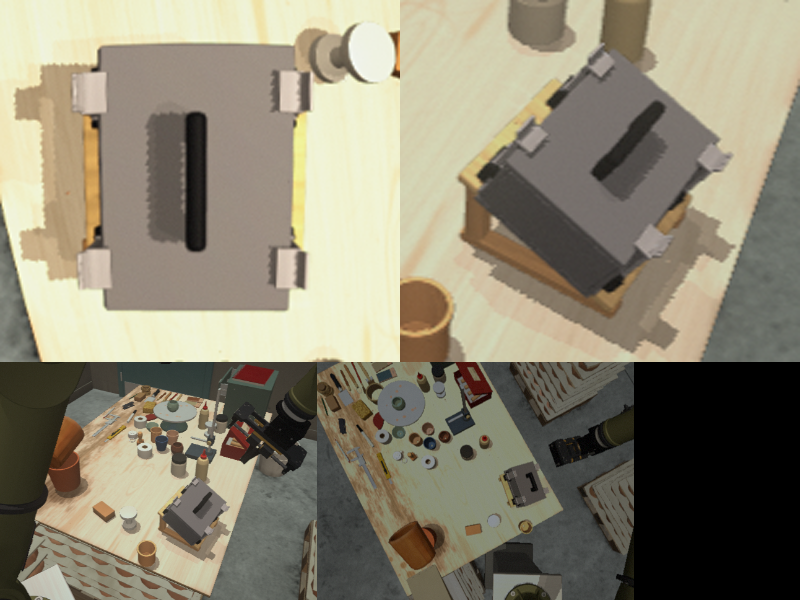

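All four clips are hooked over the lid at (90,92), (293,90), (95,270) and (290,268) in the wrist crop. The lid is flush, the other items are where they were, and the arm is clear, so I'm handing in.

```bash
python3 -c "
from bench import ctrl
print(ctrl.close_job())"
```

```text
the job is handed in; nothing more can be done
None
```

The lid is home on the box, handle up, with all four clips shut in the order low left, high right, high left, low right; the job was handed in at about 23 s, and no other item had visibly moved in the final pictures.

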